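Stand the trivet in the plate rack

TASK

Take the round ceramic trivet that is leaning on the little bamboo easel and stand it upright between the tines of the bamboo plate rack, resting on the rails in the end slot opposite the saucer, so that the middle slot stays empty. Set it down rather than dropping it, and leave the saucer and the glass tumbler as they are.

Things in the scene. Friction and masses are not known exactly. Their poses are not given: they have to be found in the camera images.
- trivet_center (a point): Centre of the white ceramic trivet, a flat disc 120 mm across, 12 mm thick, 0.28 kg. x: the disc's axis; y, z in its plane. It starts leaning 18 degrees from upright, top towards the robot, on a fixed bamboo easel: lower edge on rails 20 mm high, back on two 8 mm pegs, 85 mm high, 36 mm either side of the middle. The top of its rim is free on both faces, to pinch across the thickness.
- rack: Fixed bamboo rack, 140 (x) by 100 (y), all in mm. Origin: middle of underside, z up. Rails along x at y = -36 and +36, 10 wide, tops at 30; a disc sinks between them onto their inner edges (trivet centre then at 81). On each rail 8 thick tines, tops at 100, at x = -54, -18, 18, 54: three slots 28 wide at x = -36, 0, +36, disc axis along x. Trivet goes at -36 (end nearer the robot); saucer is at +36.
- saucer_center (a point): Centre of the smaller white ceramic saucer, 100 mm in diameter and 10 mm thick, loose, standing upright in the rack's slot at x = +36 mm, its axis (its x) along the rack's x. Leave it standing there.
- tumbler: Clear glass tumbler, 72 mm in diameter and 95 mm tall, standing on the counter between easel and rack, on the robot's side. Origin at the centre of its underside, z up. Leave it. A white enamel mug, 82 mm tall, stands farther out between the two.
Mind the look-alikes: they are no part of the job. Leave any blue look-alike of the tumbler alone.

How it is judged:
By the outcome, as a careful person would: the job done as asked, in the order asked, and still so for the second after the job is handed in, with the robot touching nothing.
It also fails if it takes over 42 s, if anything falls off the work surface, if the arm or the gripper's body presses on something with over 40 N, if the wrist force passes 120 N, or if a joint passes its speed limit or range.

ROBOT

A 6-joint arm with a two-finger parallel gripper is mounted at the origin on the work surface. World frame = base frame: x ahead of the robot, y to its left, z up, the work surface at z = 0. Lengths are in m, angles in degrees, forces in N, time in s.
With the tool pointing down it reaches from about 0.25 to 0.725 m from the base axis. Payload 9.7 kg.
Tool frame: the origin (TCP) lies between the finger pads; the fingertips stand 11 mm ahead of it and the grasp point (between the pads) lies 8 mm behind it; z points along the fingers, y is the line along which they close (so a half turn about z gives the same grasp; the last joint's range is limited). The gripper opens to 85 mm and grips with 20 to 120 N. Pads are 22 mm wide; open, the fingers measure 114 mm over their backs; the gripper's body (76 mm by 85 mm) begins 54 mm behind the grasp point. The pads swing forward as they close: fully open they stand 13 mm farther back than shut.
Start: joints at [-69.614, 4.979, 10.078, 95.1, 0, 90], TCP at [0.192, -0.516, 0.242] pointing down, gripper open.
Joint ranges: [-179.16, 179.16], [-48.56, 103.87], [-65.8, 70.77], [-126.05, 130.52], [-82.76, 87.17], [-180, 180]. Speed limits (degrees/s): [127.2, 127.2, 147.25, 180, 180, 180].

INTERFACE

Orientations are given as [roll, pitch, yaw] about the fixed x, y, z axes, in that order (R = Rz(yaw) Ry(pitch) Rx(roll)).
In Python, from workcell import monitor, cams, ticket gives the robot as it stands.
- The arm moves only by the tool carry_out, never from a script. Its argument "plan" is a list of rows, each an object with "travel": the shift along the world's x, y, z as a fraction of full scale, a list of three; "angular": the turn, a rotation vector about the world's x, y, z as a fraction of full scale, a list of three; "grip": the gripper's target within -1 to 1 (fully open at 1, half-way at 0, shut at -1). In form: [{"travel": [x, y, z], "angular": [ax, ay, az], "grip": grip}, ...]. A call has 1 to 8 rows; each row is the pose to reach, as a shift and turn from the pose commanded when the call began; what a row does not reach only later rows make up. Full scale, the value 1, is 300 mm for a shift and 0.5 rad for a turn. A row lasts 1/12 s, in which the tool goes at most 41.7 mm and 7.16 degrees, less where a joint would pass 70% of its speed; a pose out of reach is approached as far as the arm can. A call with a number of a shift or a turn outside -1 to 1 is refused whole. A call with a gripper value outside its range is refused whole. The fingers move at their own pace and stop on an object; "grip_force" is the grip in N (left out, the last holds). Time passes only in rows, so rows that repeat a pose let the fingers close. It gives the time, the measured TCP pose, the force, the opening and the grip force at its end, in the units of the state.
- monitor.get_obs(): the state, without advancing time (a new reading comes with each control period).
- cams.camera(name): name is "scene" or "top" or "wrist"; returns a dict with "frame" (400x640x3 uint8, red, green, blue), "mtx" (3x3 intrinsics, pixels), "view" (4x4, takes a point from world to camera coordinates); the wrist camera has in their place "T_tool_cam" (4x4, takes a point from camera to tool coordinates, whose origin is the TCP and whose axes are the flange's). Camera axes: x right, y up, looking along -z (the intrinsics and any distortion apply to the point x, -y, -z); pixel columns grow to the right and rows downward; lengths in m; the calibration is good to about 2 mm. A picture is of the moment at which its call begins: read the wrist's pose just before it. There is no depth.
- ticket.job_done(): hands the job in; it is judged then, once.
The state is a dict: "time": time; "q": joint angles; "qd": joint speeds; "joint_efforts": joint torques, N m; "ee_pos": TCP position; "tcp_rot": TCP orientation; "wrist_force": force on the tool from outside, world axes, zero at the start; "torque": the same for the moment, N m; "opening": finger opening in m; "grasp_force": force on a finger pad.
Only numpy, scipy, OpenCV 4.12 (cv2) and the standard library are available. Lean on these libraries where they do the work, as an engineer would, in place of code of your own. Each camera call takes 0.05 s, during which the arm holds its last target. There are 200 camera calls.

## Working session

There is one attempt and no reset: what is moved stays moved. The work goes in short steps, Python scripts to look and compute and a tool call to move; the robot and the scene stay as the last step left them, time stands still between calls to the robot, and variables do not carry over. Pictures are saved under pics/ and viewed, at most 10 in all, crops included, and the job is handed in when it is done.

Besides the shell and the picture viewer there is one more tool, called after ">>>" as name(argument=value, ...) on one line, values as JSON. carry_out: Moves the arm, as the interface text tells. Its arguments: {"type":"object","properties":{"plan":{"type":"array","items":{"type":"object","properties":{"travel":{"type":"array","items":{"type":"number"}},"angular":{"type":"array","items":{"type":"number"}},"grip":{"type":"number"}}}},"grip_force":{"type":"number"}},"required":["plan"]}

```bash
mkdir -p pics; ls; python3 - <<'E'
from workcell import monitor,cams,ticket
import cv2,numpy as np
o=monitor.get_obs()
print(o['time'],o['ee_pos'],o['tcp_rot'],o['opening'])
for n in('scene','top'):
    c=cams.camera(n); cv2.imwrite(f'pics/{n}0.png',c['frame'][:,:,::-1]); np.savez(f'{n}0.npz',**{k:v for k,v in c.items() if v is not None})
    print(n,c.keys(),c['mtx'].round(1).tolist(),np.round(c['view'],3).tolist())
E
```

```text
pics
0.0 [ 0.19150607 -0.51533693  0.24161349] [-1.79925188e+02 -5.22220666e-04  2.03851939e+01] 0.0849975447746001
scene dict_keys(['frame', 'mtx', 'view']) [[440.8, 0.0, 320.0], [0.0, 440.8, 197.4], [0.0, 0.0, 1.0]] [[0.503, 0.864, -0.004, -0.255], [-0.538, 0.317, 0.781, 0.203], [0.676, -0.391, 0.625, -1.241], [0.0, 0.0, 0.0, 1.0]]
top dict_keys(['frame', 'mtx', 'view']) [[388.1, 0.0, 314.4], [0.0, 388.1, 197.1], [0.0, 0.0, 1.0]] [[0.026, -1.0, 0.002, -0.025], [0.995, 0.027, 0.093, -0.526], [-0.093, -0.0, 0.996, -0.778], [0.0, 0.0, 0.0, 1.0]]
```

View pics/scene0.png

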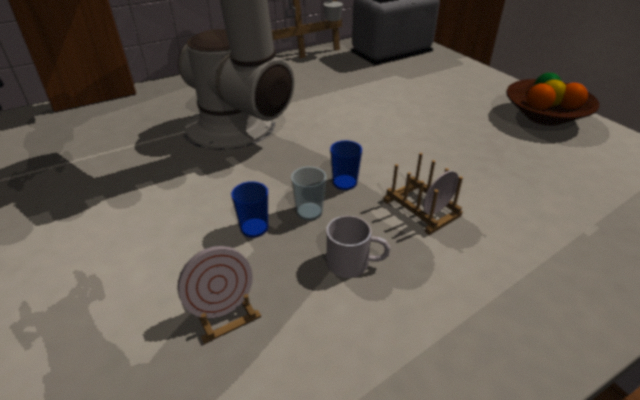

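View pics/top0.png

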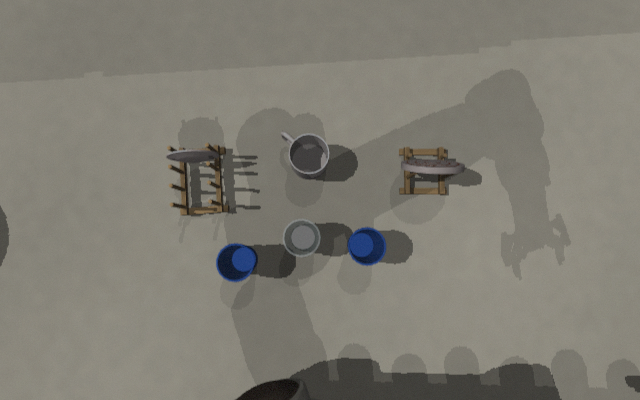

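The scene shows these candidates for the trivet: the ringed disc on the easel at (216,283), the plain smaller saucer in the rack at (442,193) and the mug at (350,247). I choose the disc on the easel. The clear tumbler is at (309,193), with blue look-alikes at (252,209) and (346,165). In the top view the rack is at about (200,182), the easel and trivet at (430,168), the tumbler at (302,238) and the mug at (309,154).

```bash
cat > h.py <<'E'
import cv2,numpy as np
def ray(c,u,v):
    K=c['mtx'];V=c['view'];d=np.linalg.inv(K)@[u,v,1];d=d*[1,-1,-1]
    R=V[:3,:3];return -R.T@V[:3,3],R.T@d
def onz(c,u,v,z):
    o,d=ray(c,u,v);return o+d*(z-o[2])/d[2]
def proj(c,p):
    q=c['view'][:3,:3]@p+c['view'][:3,3];q=c['mtx']@(q*[1,-1,-1]);return q[:2]/q[2]
E
python3 - <<'E'
import cv2,numpy as np
from h import *
t=cv2.imread('pics/top0.png');s=cv2.imread('pics/scene0.png')
Z=lambda im,x,y,w,h,k:cv2.convertScaleAbs(cv2.resize(im[y:y+h,x:x+w],None,fx=k,fy=k,interpolation=cv2.INTER_CUBIC),alpha=1.6)
a=np.hstack([Z(t,155,135,80,90,5),Z(t,395,135,80,90,5)][:2])
a=cv2.resize(a,(800,450))[:300*450//300]
b=np.hstack([Z(s,170,240,100,100,3),Z(s,380,150,100,100,3)])
cv2.imwrite('pics/c1.png',a)
b=np.hstack([Z(s,170,240,100,100,4),Z(s,380,150,100,100,4)]);cv2.imwrite('pics/c2.png',b)
E
```

```text
(no output)
```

View pics/c1.png

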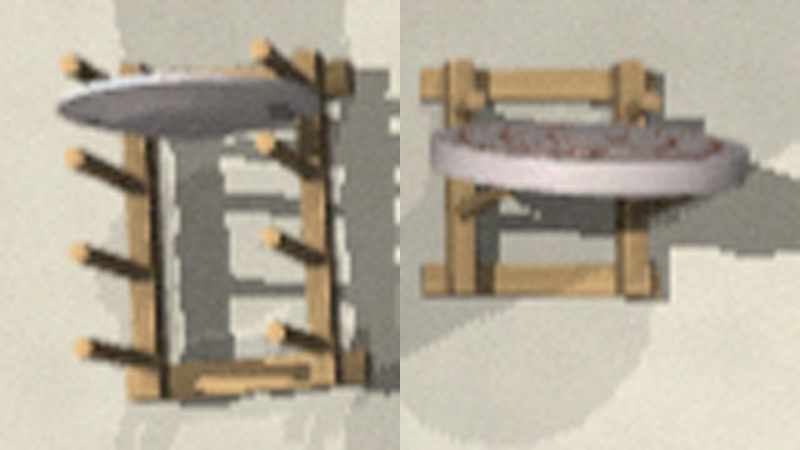

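View pics/c2.png

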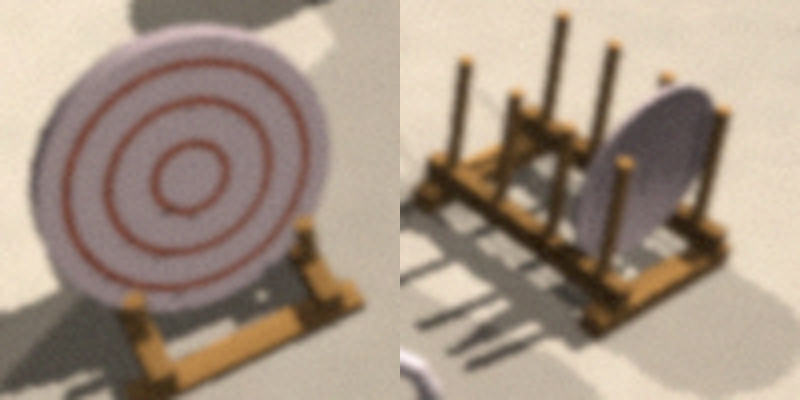

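The crops confirm the trivet: a ringed disc with its top leaning towards the robot, ring centre at crop (190,178). The rack's eight tine tops are clear in both views, and the end slot nearest the robot is empty.

```bash
python3 - <<'E'
from h import *
from scipy.optimize import least_squares
T=dict(np.load('top0.npz'));S=dict(np.load('scene0.npz'))
m=[(x,y) for y in(.036,-.036) for x in(.054,.018,-.018,-.054)]
pt=np.array([(70,65),(75,158),(80,253),(86,348),(261,48),(266,142),(272,238),(277,330)])/5+[155,135]
ms=[(x,y) for y in(-.036,.036) for x in(-.054,-.018,.018,.054)]
ps=np.array([(65,62),(116,95),(168,128),(224,162),(163,14),(213,46),(266,77),(322,112)])/4+[380,150]
def w(p,q):
    c,s=np.cos(p[2]),np.sin(p[2]);return np.array([p[0]+c*q[0]-s*q[1],p[1]+s*q[0]+c*q[1],.1])
f1=lambda p:np.concatenate([proj(T,w(p,q))-a for q,a in zip(m,pt)])
f2=lambda p:np.concatenate([proj(S,w(p,q))-a for q,a in zip(ms,ps)])
for f in(f1,f2,lambda p:np.r_[f1(p),f2(p)]):
    r=least_squares(f,[.6,.2,0]);p=r.x;print('rack',p[:2].round(4),np.degrees(p[2]).round(2),np.abs(r.fun).max().round(2),'slot',w(p,(-.036,0)).round(4))
# trivet
for z in(.070,.078,.086): print('face ctr',z,onz(S,170+190/4,240+178/4,z).round(4))
for z,a in((.02,(460,65)),(.02,(460,290)),(.02,(630,65)),(.02,(632,290)),(.135,(430,165)),(.135,(748,160)),(.135,(590,193)),(.078,(432,165)),(.078,(748,160))):
    print(a,onz(T,395+(a[0]-400)/5,135+a[1]/5,z).round(4))
for n,c,a,z in(('tumbler',T,(302,236),.095),('mug',T,(309,152),.082),('blueL',T,(236,262),.095),('blueR',T,(367,245),.095)): print(n,onz(c,*a,z).round(3))
E
```

```text
rack [0.5557 0.2247] 6.48 0.34 slot [0.5199 0.2207 0.1   ]
rack [0.5569 0.2233] 6.23 0.56 slot [0.5211 0.2194 0.1   ]
rack [0.5559 0.2244] 6.38 0.77 slot [0.5201 0.2204 0.1   ]
face ctr 0.07 [ 0.5953 -0.2399  0.07  ]
face ctr 0.078 [ 0.6024 -0.2412  0.078 ]
face ctr 0.086 [ 0.6094 -0.2425  0.086 ]
(460, 65) [ 0.6356 -0.2033  0.02  ]
(460, 290) [ 0.5403 -0.2037  0.02  ]
(630, 65) [ 0.6376 -0.275   0.02  ]
(632, 290) [ 0.5422 -0.2754  0.02  ]
(430, 165) [ 0.5725 -0.1652  0.135 ]
(748, 160) [ 0.5774 -0.2795  0.135 ]
(590, 193) [ 0.5638 -0.2226  0.135 ]
(432, 165) [ 0.5825 -0.1787  0.078 ]
(748, 160) [ 0.5878 -0.3017  0.078 ]
tumbler [0.446 0.01  0.095]
mug [0.608 0.002 0.082]
blueL [0.395 0.131 0.095]
blueR [ 0.433 -0.111  0.095]
```

>>> carry_out(plan=[{"travel": [0.1, 0.03, 0.03], "angular": [0, 0, 0.15], "grip": 1}, {"travel": [0.2, 0.06, 0.05], "angular": [0, 0, 0.3], "grip": 1}, {"travel": [0.3, 0.1, 0.08], "angular": [0, 0, 0.5], "grip": 1}, {"travel": [0.42, 0.15, 0.1], "angular": [0, 0, 0.65], "grip": 1}, {"travel": [0.54, 0.2, 0.1], "angular": [0, 0, 0.8], "grip": 1}, {"travel": [0.66, 0.26, 0.1], "angular": [0, 0, 0.9], "grip": 1}, {"travel": [0.78, 0.33, 0.1], "angular": [0, 0, 1], "grip": 1}, {"travel": [0.9, 0.4, 0.1], "angular": [0, 0, 1], "grip": 1}])

```text
time: 0.77
ee_pos: [0.4631, -0.3944, 0.2719]
tcp_rot: [-180.0, 0.0, 49.2]
wrist_force: [0.5, -1.9, 0.3]
opening: 0.0856
grasp_force: 0.0
```

>>> carry_out(plan=[{"travel": [0.05, 0.1, 0], "angular": [0, 0, 0.2], "grip": 1}, {"travel": [0.08, 0.2, 0], "angular": [0, 0, 0.4], "grip": 1}, {"travel": [0.1, 0.3, 0], "angular": [0, 0, 0.6], "grip": 1}, {"travel": [0.13, 0.4, 0], "angular": [0, 0, 0.8], "grip": 1}, {"travel": [0.15, 0.48, 0], "angular": [0, 0, 1], "grip": 1}, {"travel": [0.17, 0.52, 0], "angular": [0, 0, 1], "grip": 1}, {"travel": [0.17, 0.52, 0], "angular": [0, 0, 1], "grip": 1}])

```text
time: 1.35
ee_pos: [0.5134, -0.2375, 0.2721]
tcp_rot: [-180.0, -0.0, 77.7]
wrist_force: [-0.1, -0.4, -0.6]
opening: 0.0855
grasp_force: 0.0
```

>>> carry_out(plan=[{"travel": [0.03, 0, -0.06], "angular": [-0.02, -0.16, 0.12], "grip": 1}, {"travel": [0.06, 0, -0.12], "angular": [-0.03, -0.32, 0.24], "grip": 1}, {"travel": [0.09, -0.01, -0.18], "angular": [-0.05, -0.48, 0.36], "grip": 1}, {"travel": [0.11, -0.01, -0.23], "angular": [-0.06, -0.63, 0.48], "grip": 1}, {"travel": [0.11, -0.01, -0.23], "angular": [-0.06, -0.63, 0.48], "grip": 1}, {"travel": [0.11, -0.01, -0.23], "angular": [-0.06, -0.63, 0.48], "grip": 1}])

```text
time: 1.85
ee_pos: [0.5439, -0.2433, 0.2025]
tcp_rot: [162.1, -0.1, 91.2]
wrist_force: [0.5, -0.4, 1.1]
opening: 0.0852
grasp_force: 0.0
```

```bash
cat >> h.py <<'E'
def wrist(name):
    from workcell import monitor,cams
    from scipy.spatial.transform import Rotation as Ro
    o=monitor.get_obs();c=cams.camera('wrist')
    A=np.eye(4);A[:3,:3]=Ro.from_euler('xyz',o['tcp_rot'],degrees=True).as_matrix();A[:3,3]=o['ee_pos']
    W=A@c['T_tool_cam'];c['view']=np.linalg.inv(W);c['A']=A
    cv2.imwrite(f'pics/{name}.png',c['frame'][:,:,::-1]);np.savez(name+'.npz',**{k:v for k,v in c.items() if v is not None})
    return c,o
E
python3 - <<'E'
from h import *
c,o=wrist('w1');print(o['ee_pos'],o['tcp_rot'],c['A'][:3,2].round(3),c['A'][:3,1].round(3));print(c['T_tool_cam'].round(3).tolist(),c['mtx'].round(0).tolist())
E
```

```text
[ 0.54393193 -0.2433356   0.20250538] [ 1.62119515e+02 -6.14417762e-02  9.12458891e+01] [ 0.307  0.008 -0.952] [0.951 0.02  0.307]
[[0.0, 0.956, 0.293, 0.074], [1.0, -0.0, -0.0, -0.001], [-0.0, 0.293, -0.956, -0.132], [0.0, 0.0, 0.0, 1.0]] [[283.0, 0.0, 321.0], [0.0, 283.0, 201.0], [0.0, 0.0, 1.0]]
```

View pics/w1.png

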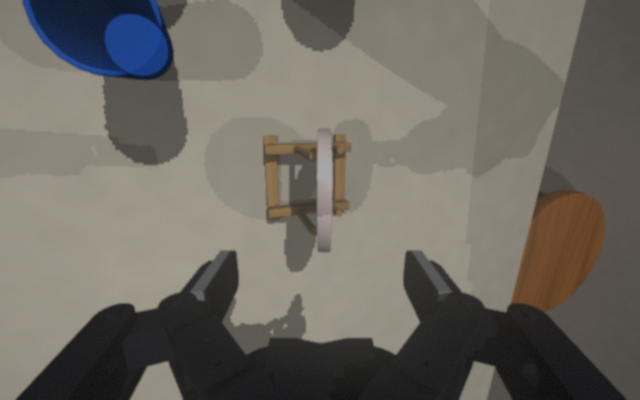

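The wrist view shows the trivet edge-on at columns 317–332, rows 128–252, close to the gripper's midline at column 321. The easel lies under it. Next I measure its centre from the two tangent rays.

```bash
python3 - <<'E'
from h import *
c=dict(np.load('w1.npz'));f=c['frame'].astype(int)
sub=f[115:262,300:350];sat=sub.max(2)-sub.min(2);hsv=cv2.cvtColor(sub.astype(np.uint8),cv2.COLOR_RGB2HSV)
bg=np.median(sub[60:70,40:],axis=(0,1));print('bg',bg,'disc',f[190,324])
# disc: red/blue-ish relative to counter (b-g)
d=(sub[:,:,2]-sub[:,:,1])
m=(d>np.median(d)+ (f[190,324,2]-f[190,324,1]-np.median(d))/2).astype(np.uint8)
n,l,s,ce=cv2.connectedComponentsWithStats(m);k=1+s[1:,4].argmax();m=l==k;print(s[k]+[300,115,0,0,0],ce[k]+[300,115])
for r in range(0,147,12):
    x=np.where(m[r])[0]
    if len(x):print(r+115,x.min()+300,x.max()+300)
r=np.where(m.any(1))[0];top,bot=r.min()+115,r.max()+116
u=324.5;T=c['T_tool_cam']
def dr(u,v):
    q=np.linalg.inv(c['mtx'])@[u,v,1];return T[:3,:3]@(q*[1,-1,-1])
a,b=[dr(u,v)[[0,2]] for v in(top,bot)];a/=np.linalg.norm(a);b/=np.linalg.norm(b)
h=np.arccos(a@b)/2;bi=(a+b)/np.linalg.norm(a+b);C=T[[0,2],3]+bi*.060/np.sin(h)
print('tool-frame centre x,z',C,'dist',.06/np.sin(h));
dd=dr(u,(top+bot)/2);y=T[1,3]+dd[1]/dd[2]*(C[1]-T[2,3]);
print('y',y);P=c['A']@[C[0],y,C[1],1];print('world centre',P[:3].round(4),'adv to TCP at rim+18:',C[1]-.060+.018)
E
```

```text
bg [131.  118.   99.5] disc [164 153 150]
[ 300  129   34  123 2075] [322.61108434 188.87036145]
139 318 331
151 317 333
163 316 332
175 304 333
187 300 332
199 302 332
211 317 332
223 317 330
235 317 330
247 318 329
tool-frame centre x,z [0.00057817 0.14135951] dist 0.28316278625145236
y 0.003452067615794247
world centre [ 0.5906 -0.2416  0.069 ] adv to TCP at rim+18: 0.0993595148970108
```

>>> carry_out(plan=[{"travel": [0.02, 0, -0.04], "angular": [0, 0, 0], "grip": 1}, {"travel": [0.04, 0, -0.1], "angular": [0, 0, 0], "grip": 0.6}, {"travel": [0.06, 0, -0.16], "angular": [0, 0, 0], "grip": 0.4}, {"travel": [0.08, 0, -0.21], "angular": [0, 0, 0], "grip": 0.2}, {"travel": [0.1, 0.005, -0.26], "angular": [0, 0, 0], "grip": 0}, {"travel": [0.11, 0.005, -0.31], "angular": [0, 0, 0], "grip": 0}, {"travel": [0.111, 0.005, -0.311], "angular": [0, 0, 0], "grip": 0}, {"travel": [0.111, 0.005, -0.311], "angular": [0, 0, 0], "grip": 0}])

```text
time: 2.57
ee_pos: [0.5796, -0.241, 0.1097]
tcp_rot: [162.0, -0.0, 91.5]
wrist_force: [0.4, 0.5, 0.3]
opening: 0.0425
grasp_force: 0.0
```

>>> carry_out(plan=[{"travel": [0, 0, 0], "angular": [0, 0, 0], "grip": -0.4}, {"travel": [0, 0, 0], "angular": [0, 0, 0], "grip": -0.8}, {"travel": [0, 0, 0], "angular": [0, 0, 0], "grip": -1}, {"travel": [0, 0, 0], "angular": [0, 0, 0], "grip": -1}, {"travel": [0, 0, 0], "angular": [0, 0, 0], "grip": -1}, {"travel": [0, 0, 0], "angular": [0, 0, 0], "grip": -1}, {"travel": [0, 0, 0], "angular": [0, 0, 0], "grip": -1}, {"travel": [0, 0, 0], "angular": [0, 0, 0], "grip": -1}], grip_force=50)

```text
time: 3.23
ee_pos: [0.579, -0.2414, 0.1108]
tcp_rot: [161.9, 0.1, 91.5]
wrist_force: [-2.8, -1.1, 5.8]
opening: 0.0107
grasp_force: 52.4
```

>>> carry_out(plan=[{"travel": [0, 0, 0.02], "angular": [0, 0, 0], "grip": -1}, {"travel": [0, 0, 0.06], "angular": [0, 0, 0], "grip": -1}, {"travel": [0, 0, 0.13], "angular": [0, 0, 0], "grip": -1}, {"travel": [0, 0, 0.22], "angular": [0, 0, 0], "grip": -1}, {"travel": [0, 0, 0.32], "angular": [0, 0, 0], "grip": -1}, {"travel": [0, 0, 0.42], "angular": [0, 0, 0], "grip": -1}, {"travel": [0, 0, 0.5], "angular": [0, 0, 0], "grip": -1}, {"travel": [0, 0, 0.54], "angular": [0, 0, 0], "grip": -1}])

```text
time: 3.9
ee_pos: [0.5794, -0.2411, 0.2766]
tcp_rot: [161.7, 0.1, 91.6]
wrist_force: [0.1, -1.8, -3.0]
opening: 0.0111
grasp_force: 51.2
```

```bash
python3 - <<'E'
from h import *
from scipy.spatial.transform import Rotation as Ro
c,o=wrist('w2');print(o['ee_pos'],o['tcp_rot'],o['opening'],o['grasp_force'],o['wrist_force'])
y=6.4
G=Ro.from_euler('xyz',[180,0,90+y],degrees=True)
print('rotvec/0.5',(G*Ro.from_matrix(c['A'][:3,:3]).inv()).as_rotvec()/.5)
f=c['frame'];z=cv2.resize(f[150:400,220:420],None,fx=2.4,fy=2.4)
cv2.imwrite('pics/w2c.png',z[:,:,::-1])
E
```

```text
[ 0.57937699 -0.24106988  0.27661673] [1.61689473e+02 1.07975520e-01 9.15590030e+01] 0.011144428120317618 51.1856746673584 [ 0.12264376 -1.79996531 -3.03973547]
rotvec/0.5 [-0.04064128  0.63806321  0.16693938]
```

View pics/w2c.png

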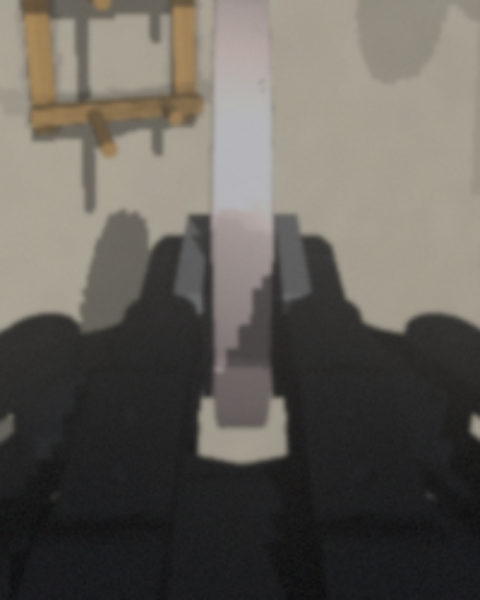

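The trivet is held square between the pads, with the easel clear below at the upper left. I carry it over and turn it upright.

>>> carry_out(plan=[{"travel": [0, 0.04, 0], "angular": [0, 0.04, 0.01], "grip": -1}, {"travel": [-0.01, 0.11, 0], "angular": [-0.01, 0.12, 0.03], "grip": -1}, {"travel": [-0.03, 0.2, 0], "angular": [-0.01, 0.22, 0.06], "grip": -1}, {"travel": [-0.04, 0.3, 0], "angular": [-0.02, 0.32, 0.08], "grip": -1}, {"travel": [-0.05, 0.4, 0], "angular": [-0.03, 0.42, 0.11], "grip": -1}, {"travel": [-0.06, 0.5, 0], "angular": [-0.03, 0.52, 0.14], "grip": -1}, {"travel": [-0.08, 0.6, 0], "angular": [-0.04, 0.6, 0.16], "grip": -1}, {"travel": [-0.09, 0.7, 0], "angular": [-0.04, 0.638, 0.167], "grip": -1}])

```text
time: 4.62
ee_pos: [0.5511, -0.0289, 0.2703]
tcp_rot: [-179.4, -0.1, 96.4]
wrist_force: [0.5, 0.5, -2.4]
opening: 0.011
grasp_force: 51.2
```

>>> carry_out(plan=[{"travel": [-0.01, 0.1, 0], "angular": [0, 0, 0], "grip": -1}, {"travel": [-0.03, 0.2, 0], "angular": [0, 0, 0], "grip": -1}, {"travel": [-0.04, 0.3, 0], "angular": [0, 0, 0], "grip": -1}, {"travel": [-0.06, 0.4, 0], "angular": [0, 0, 0], "grip": -1}, {"travel": [-0.07, 0.5, 0], "angular": [0, 0, 0], "grip": -1}, {"travel": [-0.09, 0.6, 0], "angular": [0, 0, 0], "grip": -1}, {"travel": [-0.1, 0.68, 0], "angular": [0, 0, 0], "grip": -1}, {"travel": [-0.105, 0.73, 0], "angular": [0, 0, 0], "grip": -1}])

```text
time: 5.28
ee_pos: [0.5189, 0.1908, 0.2706]
tcp_rot: [-179.6, -0.1, 96.5]
wrist_force: [-0.1, 1.1, -2.6]
opening: 0.0109
grasp_force: 51.1
```

>>> carry_out(plan=[{"travel": [0, 0.05, 0], "angular": [0, 0, 0], "grip": -1}, {"travel": [-0.003, 0.09, 0], "angular": [0, 0, 0], "grip": -1}, {"travel": [-0.003, 0.1, 0], "angular": [0, 0, 0], "grip": -1}, {"travel": [-0.003, 0.108, 0], "angular": [0, 0, 0], "grip": -1}, {"travel": [-0.003, 0.108, 0], "angular": [0, 0, 0], "grip": -1}, {"travel": [-0.003, 0.108, 0], "angular": [0, 0, 0], "grip": -1}])

```text
time: 5.78
ee_pos: [0.5195, 0.2198, 0.2718]
tcp_rot: [-179.8, -0.1, 96.3]
wrist_force: [0.0, -0.7, -2.9]
opening: 0.0115
grasp_force: 51.1
```

```bash
python3 - <<'E'
from h import *
c,o=wrist('w3');print(o['ee_pos'],o['tcp_rot'],o['opening'],o['grasp_force'])
cv2.imwrite('pics/w3c.png',cv2.resize(c['frame'][40:360,160:480],None,fx=1.8,fy=1.8,interpolation=cv2.INTER_CUBIC)[:,:,::-1])
E
```

```text
[0.51948967 0.2197725  0.27183658] [-1.79757068e+02 -8.09841726e-02  9.63275147e+01] 0.011524976753331183 51.09397351741791
```

View pics/w3c.png

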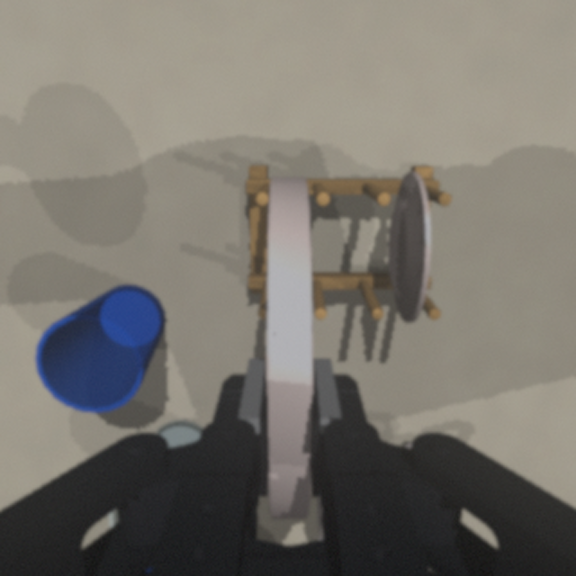

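The wrist view shows the trivet edge-on at columns 268–314, between the first two tine pairs: far row (262,199) and (323,199), near row (263,311) and (320,313). The saucer stands at (410,245). Next I refit the rack from the tine tops in this view.

```bash
python3 - <<'E'
from h import *
from scipy.optimize import least_squares
c=dict(np.load('w3.npz'));A=c['A']
ps=np.array([(262,199),(323,199),(384,199),(445,198),(263,311),(320,313),(376,313),(433,312)])/1.8+[160,40]
m=[(x,y) for y in(.036,-.036) for x in(-.054,-.018,.018,.054)]
def w(p,q):
    k,s=np.cos(p[2]),np.sin(p[2]);return np.array([p[0]+k*q[0]-s*q[1],p[1]+s*q[0]+k*q[1],.1])
for s in(1,-1):
    r=least_squares(lambda p:np.concatenate([proj(c,w(p,(q[0],s*q[1])))-a for q,a in zip(m,ps)]),[.55,.22,.1]);p=r.x
    S=w(p,(-.036,0));print(p[:2],np.degrees(p[2]),np.abs(r.fun).max(),'slot',S,'tool frame',A[:3,:3].T@(S-A[:3,3]))
# disc tilt in tool plane: rim mid columns near and far
f=c['frame'];print(A[:3,0].round(3),A[:3,1].round(3))
for r in (150,180,200,215):
    row=f[r,295:350].astype(int);print(r,[int(v) for v in np.where(row[:,2]>row[:,1]-4)[0][[0,-1]]+295])
E
```

```text
[0.55541741 0.22549155] 6.090241563103036 0.8697437428985211 slot [0.51962059 0.22167214 0.1       ] tool frame [0.00163075 0.00106808 0.17183607]
[0.55620989 0.22080316] 21.502949816881042 77.67899954656534 slot [0.52271554 0.2076074  0.1       ] tool frame [-0.0126894   0.00259397  0.17180936]
[-0.11   0.994  0.001] [ 0.994  0.11  -0.004]
150 [311, 331]
180 [311, 331]
200 [309, 332]
215 [308, 333]
```

>>> carry_out(plan=[{"travel": [0.002, 0.004, -0.03], "angular": [0, 0, 0], "grip": -1}, {"travel": [0.003, 0.005, -0.09], "angular": [0, 0, 0], "grip": -1}, {"travel": [0.003, 0.005, -0.16], "angular": [0, 0, 0], "grip": -1}, {"travel": [0.003, 0.005, -0.23], "angular": [0, 0, 0], "grip": -1}, {"travel": [0.003, 0.005, -0.3], "angular": [0, 0, 0], "grip": -1}, {"travel": [0.003, 0.005, -0.36], "angular": [0, 0, 0], "grip": -1}, {"travel": [0.003, 0.005, -0.41], "angular": [0, 0, 0], "grip": -1}, {"travel": [0.003, 0.005, -0.43], "angular": [0, 0, 0], "grip": -1}])

```text
time: 6.5
ee_pos: [0.5194, 0.2209, 0.1399]
tcp_rot: [-179.6, -0.0, 96.3]
wrist_force: [-0.4, 0.1, -2.7]
opening: 0.0109
grasp_force: 51.0
```

>>> carry_out(plan=[{"travel": [0, 0, -0.01], "angular": [0, 0, 0], "grip": -1}, {"travel": [0, 0, -0.02], "angular": [0, 0, 0], "grip": -1}, {"travel": [0, 0, -0.03], "angular": [0, 0, 0], "grip": -1}, {"travel": [0, 0, -0.03], "angular": [0, 0, 0], "grip": -1}])

```text
time: 6.83
ee_pos: [0.5206, 0.2219, 0.1342]
tcp_rot: [-179.8, -0.1, 96.4]
wrist_force: [0.1, 0.1, -3.3]
opening: 0.0113
grasp_force: 51.0
```

>>> carry_out(plan=[{"travel": [0, 0, -0.006], "angular": [0, 0, 0], "grip": -1}, {"travel": [0, 0, -0.013], "angular": [0, 0, 0], "grip": -1}, {"travel": [0, 0, -0.02], "angular": [0, 0, 0], "grip": -1}, {"travel": [0, 0, -0.02], "angular": [0, 0, 0], "grip": -1}])

```text
time: 7.17
ee_pos: [0.5203, 0.2218, 0.1276]
tcp_rot: [-179.8, -0.1, 96.4]
wrist_force: [-1.2, -0.5, -2.6]
opening: 0.0111
grasp_force: 51.0
```

>>> carry_out(plan=[{"travel": [0, 0, -0.003], "angular": [0, 0, 0], "grip": -1}, {"travel": [0, 0, -0.006], "angular": [0, 0, 0], "grip": -1}, {"travel": [0, 0, -0.006], "angular": [0, 0, 0], "grip": -1}])

```text
time: 7.42
ee_pos: [0.5203, 0.2218, 0.126]
tcp_rot: [-179.8, -0.1, 96.4]
wrist_force: [0.5, -0.6, -3.1]
opening: 0.0113
grasp_force: 51.0
```

>>> carry_out(plan=[{"travel": [0, 0, -0.003], "angular": [0, 0, 0], "grip": -1}, {"travel": [0, 0, -0.006], "angular": [0, 0, 0], "grip": -1}, {"travel": [0, 0, -0.006], "angular": [0, 0, 0], "grip": -1}])

```text
time: 7.67
ee_pos: [0.5206, 0.2219, 0.1249]
tcp_rot: [-179.8, -0.1, 96.4]
wrist_force: [0.1, -0.7, 2.0]
opening: 0.0111
grasp_force: 51.9
```

>>> carry_out(plan=[{"travel": [0, 0, -0.003], "angular": [0, 0, 0], "grip": -1}, {"travel": [0, 0, -0.005], "angular": [0, 0, 0], "grip": -1}, {"travel": [0, 0, -0.005], "angular": [0, 0, 0], "grip": -1}])

```text
time: 7.92
ee_pos: [0.5208, 0.2218, 0.1245]
tcp_rot: [-179.9, -0.1, 96.4]
wrist_force: [-2.5, -2.9, 9.9]
opening: 0.011
grasp_force: 53.2
```

The wrist force rose to +9.9 N, so the trivet is resting on the rails. I release it gently to a partial opening.

>>> carry_out(plan=[{"travel": [0, 0, 0.002], "angular": [0, 0, 0], "grip": -0.7}, {"travel": [0, 0, 0.002], "angular": [0, 0, 0], "grip": -0.6}, {"travel": [0, 0, 0.002], "angular": [0, 0, 0], "grip": -0.5}, {"travel": [0, 0, 0.002], "angular": [0, 0, 0], "grip": -0.4}, {"travel": [0, 0, 0.002], "angular": [0, 0, 0], "grip": -0.3}, {"travel": [0, 0, 0.002], "angular": [0, 0, 0], "grip": -0.3}, {"travel": [0, 0, 0.002], "angular": [0, 0, 0], "grip": -0.3}, {"travel": [0, 0, 0.002], "angular": [0, 0, 0], "grip": -0.3}], grip_force=20)

```text
time: 8.58
ee_pos: [0.5204, 0.2218, 0.1234]
tcp_rot: [-179.8, -0.1, 96.4]
wrist_force: [-0.2, -0.5, 0.3]
opening: 0.0297
grasp_force: 0.0
```

```bash
python3 - <<'E'
from h import *
from workcell import monitor,cams
o=monitor.get_obs();print(o['ee_pos'],o['opening'],o['grasp_force'],o['wrist_force'])
S=cams.camera('scene');T=cams.camera('top');c,_=wrist('w4')
Z=lambda f,x,y:cv2.convertScaleAbs(cv2.resize(f[y:y+110,x:x+110],(400,400),interpolation=cv2.INTER_CUBIC),alpha=1.5)
W=cv2.resize(c['frame'][80:400,160:480],(400,400))
cv2.imwrite('pics/rel.png',np.hstack([Z(S['frame'],375,130),W])[:,:,::-1])
E
```

```text
[0.52035294 0.22182864 0.12341943] 0.02970696432461827 0.0 [-0.17207174 -0.53070007  0.26026633]
```

View pics/rel.png

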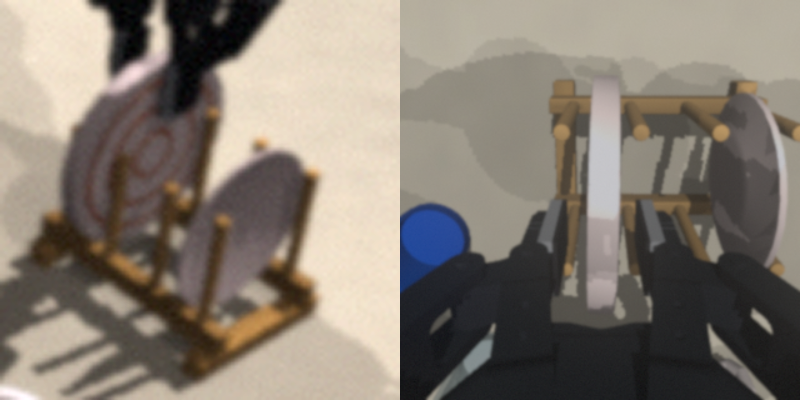

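The trivet stands in the end slot between the first two tine pairs. The pads are clear on both sides and the saucer is unmoved. I withdraw straight up.

>>> carry_out(plan=[{"travel": [0, 0, 0.02], "angular": [0, 0, 0], "grip": -0.3}, {"travel": [0, 0, 0.05], "angular": [0, 0, 0], "grip": -0.3}, {"travel": [0, 0, 0.09], "angular": [0, 0, 0], "grip": -0.3}, {"travel": [0, 0, 0.15], "angular": [0, 0, 0], "grip": -0.3}, {"travel": [0, 0, 0.23], "angular": [0, 0, 0], "grip": -0.3}, {"travel": [0, 0, 0.32], "angular": [0, 0, 0], "grip": -0.3}, {"travel": [0, 0, 0.4], "angular": [0, 0, 0], "grip": -0.3}, {"travel": [0, 0, 0.45], "angular": [0, 0, 0], "grip": -0.3}])

```text
time: 9.4
ee_pos: [0.5207, 0.222, 0.2629]
tcp_rot: [180.0, -0.2, 96.4]
wrist_force: [0.9, -0.1, -0.1]
opening: 0.0297
grasp_force: 0.0
```

>>> carry_out(plan=[{"travel": [0, 0, 0], "angular": [0, 0, 0], "grip": -0.3}, {"travel": [0, 0, 0], "angular": [0, 0, 0], "grip": -0.3}, {"travel": [0, 0, 0], "angular": [0, 0, 0], "grip": -0.3}, {"travel": [0, 0, 0], "angular": [0, 0, 0], "grip": -0.3}])

```text
time: 9.73
ee_pos: [0.5201, 0.2217, 0.2575]
tcp_rot: [-179.7, -0.1, 96.4]
wrist_force: [0.2, 0.4, 0.6]
opening: 0.0299
grasp_force: 0.0
```

```bash
python3 - <<'E'
from h import *
from workcell import cams
S=cams.camera('scene');c,_=wrist('w5')
Z=cv2.convertScaleAbs(cv2.resize(S['frame'][120:280,220:480],(520,320),interpolation=cv2.INTER_CUBIC),alpha=1.5)
cv2.imwrite('pics/end.png',np.hstack([Z,cv2.resize(c['frame'][80:360,190:430],(274,320))])[:,:,::-1])
E
```

```text
(no output)
```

View pics/end.png

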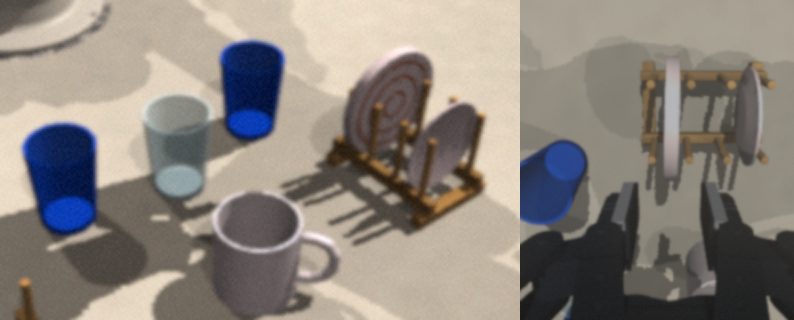

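The trivet stands in the end slot (390,100) with the middle slot empty. The saucer, tumbler, mug and blue glasses are where they were.

```bash
python3 -c "
from workcell import ticket
print(ticket.job_done())"
```

```text
the job is handed in; nothing more can be done
None
```

The trivet is standing upright on the rails in the rack's robot-side end slot, set down gently, with the middle slot empty and the saucer and tumbler left as they were; the job was handed in at about 10 s on the robot's clock.

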